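Raise the drill head one notch and re-arm its limit switch

ROBOT

A 6-joint arm with a two-finger parallel gripper is mounted at the origin on the work surface. World frame = base frame: x ahead of the robot, y to its left, z up, the work surface at z = 0. Lengths are in m, angles in rad, forces in N, time in s.
With the tool pointing down it reaches from about 0.275 to 0.75 m from the base axis. Payload 10.2 kg.
Tool frame: the origin (TCP) lies midway between the tips of the shut fingers; the grasp point (between the pads) lies 19 mm behind it; x points along the fingers, z is the direction in which the jaws open and shut, and the axes are right-handed (so a half turn about x gives the same grasp; the last joint's range is limited). The gripper opens to 85 mm and grips with 20 to 120 N. Pads are 22 mm wide; open, the fingers measure 114 mm over their backs; the gripper's body (76 mm by 85 mm) begins 54 mm behind the grasp point. The pads swing forward as they close: fully open they stand 13 mm farther back than shut.
Start: joints at [-1.384, 0.313, 1.498, -0, 1.331, -0.223], TCP at [0.209, -0.482, 0.231] pointing down, gripper open.
Joint ranges: [-2.94, 2.94], [-0.97, 2.17], [0.19, 2.56], [-1.23, 4.37], [0.02, 3.11], [-2.88, 2.88]. Speed limits (rad/s): [2.39, 2.39, 3.01, 3.14, 3.14, 3.14].

INTERFACE

Orientations are given as a unit quaternion [w, x, y, z].
In Python, from plant import sense, read_camera, hand_in gives the robot as it stands.
- The arm moves only by the tool move_arm, never from a script. Its argument "moves" is a list that holds one entry, the list of rows, each a list of 6 numbers: the shift along the world's x, y, z in cm, then the turn, a rotation vector about the world's x, y, z in rad. In form: [[[x, y, z, wx, wy, wz], ...]]. A call has 1 to 8 rows; each row is the pose to reach, as a shift and turn from the pose commanded when the call began; what a row does not reach only later rows make up. A row lasts 1/10 s, in which the tool goes at most 50 mm and 8.59 degrees, less where a joint would pass 70% of its speed; a pose out of reach is approached as far as the arm can. A call with a gripper value outside its range is refused whole. "claw" is the closure, from -1 (fully open) to 1 (shut), so that 0 is half open, set as the call begins (left out, the last holds). The fingers move at their own pace and stop on an object; "force" is the grip in N (left out, the last holds). Time passes only in rows, so rows that repeat a pose let the fingers close. It gives the time, the measured TCP pose, the force and the opening at its end, in the units of the state.
- sense(): the state, without advancing time (a new reading comes with each control period).
- read_camera(name): name is "scene" or "top" or "wrist"; returns a dict with "image" (420x560x3 uint8, red, green, blue), "z_map" (420x560 float32, m along the optical axis (not along the pixel's ray), 0 where there is no reading), "K" (3x3 intrinsics, pixels), "extrinsics" (4x4, takes a point from world to camera coordinates). Camera axes: x right, y up, looking along -z (the intrinsics and any distortion apply to the point x, -y, -z); pixel columns grow to the right and rows downward; lengths in m; the calibration is good to about 2 mm. The wrist camera is an equidistant fisheye: a pixel r from the principal point sees the ray r / f radians off the axis. A picture is of the moment at which its call begins.
- hand_in(): hands the job in, once; it reports no verdict.
The state is a dict: "time": time; "joint_pos": joint angles; "qd": joint speeds; "effort": joint torques, N m; "tcp_pos": TCP position; "orientation": TCP orientation; "force": force on the tool from outside, world axes, zero at the start; "ft_torque": the same for the moment, N m; "grip_width": finger opening in m.
Only numpy, scipy, OpenCV 4.12 (cv2) and the standard library are available. Lean on these libraries where they do the work, as an engineer would, in place of code of your own. Each camera call takes 0.05 s, during which the arm holds its last target.

TASK

Make room for a thicker board under the small circuit-board drill: lift the drill head by its upright round grip by exactly one notch of the rack, so that the pawl snaps in over the next tooth, let the head settle onto it and let go. Then re-arm the drill by pushing the roller arm of the limit switch down until it clicks and letting it spring back up. Leave the other things on the bench where they are.

Things in the scene. Friction and masses are not known exactly. Their poses are not given: they have to be found in the camera images.
- stand: Bench drill stand, bolted to a wooden plinth 3 to 33 mm high; origin on the plinth's top level, vertically below the grip's axis, z up. 130 mm to its +y stands a 30 mm square column, 270 mm tall, on a grey base plate (plinth 160 mm in x; y 40 to 270 mm); the drill spindle hangs beyond it. The column's +x face carries a dark steel rack of 4 teeth, 30 mm apart.
- head (a joint): Height of the blue drill head on the column (m): 0, 0.03, 0.06, 0.09 = resting on tooth 1 (lowest) to 4; stop at 0.105. Starts on tooth 1. 0.4 to 0.85 kg, 5 to 11 N to lift. The pawl yields by itself on the way up, snaps in after 30 mm and blocks all descent past a tooth; let go between teeth, the head drops to the one below. Lift 35 to 50 mm; 60 mm would be two notches.
- grip (a point): Middle of the head's grip: an upright grey plastic cylinder, 24 mm diameter, 50 mm tall (25 mm above and below this point), nothing above it. It stands on a level aluminium arm, 16 mm wide, 12 mm thick, that runs from under the grip to the stand's +y; the head and column begin 100 mm from the grip's axis. Rises with the head.
- pawl (a joint): Angle of the small steel pawl on the head, seen on the column's +x face (rad): 0 when it points fully in between the teeth (caught), about 0.3 while it rides over a tooth. Sprung towards 0.
- switch: Limit switch, a grey box 32 x 42 x 60 mm on an aluminium bracket bolted down. Origin on the bench top (z = 0) below the middle of the box, z up; top of the box at 117 mm. The roller arm's shaft is along its x axis, at height 100 mm, on the +x face.
- switch_arm (a joint): Angle of the switch's steel roller arm (rad): 0 at rest, level, pointing to the switch's -y; grows as the roller end is pushed down. It clicks when it passes 0.35 rad (roller 19 mm lower); hard stop at 0.6 rad (31 mm lower). A spring returns it; at the roller it takes about 1.6 N to start, 3.2 N to click and 4.3 N at the stop.
- roller (a point): Centre of the free-turning white roller at the end of the switch arm, 55 mm from the shaft: 20 mm diameter, 14 mm wide, its axis along the switch's x. At rest it is 100 mm above the bench, with free space above it and on all sides except the arm's; it moves down, and a little towards the switch, as the arm is pushed.
- meter: Orange hand multimeter lying on the bench, 150 x 78 x 36 mm, origin at the centre of its underside; bystander, not to be moved.
- jar: Amber glass jar with black lid, 52 mm diameter, 60 mm tall, origin at the centre of its underside; bystander, not to be moved.
- driver: Screwdriver lying on the bench along its own x, about 150 mm long and 30 mm high at most; bystander, not to be moved.
Mind the look-alikes: they are no part of the job. Of the things that look like the switch, the middle-sized one is meant.

How it is judged:
By the outcome, as a careful person would: the job done as asked, in the order asked, and still so for the second after the job is handed in, with the robot touching nothing.
It also fails if it takes over 48 s, if anything falls off the work surface, if the arm or the gripper's body presses on something with over 40 N, if the wrist force passes 120 N, or if a joint passes its speed limit or range.

## Working session

There is one attempt and no reset: what is moved stays moved. The work goes in short steps, Python scripts to look and compute and a tool call to move; the robot and the scene stay as the last step left them, time stands still between calls to the robot, and variables do not carry over. Pictures are saved under pics/ and viewed, and the job is handed in when it is done.

Besides the shell and the picture viewer there is one more tool, called in YAML: its name, and indented under it one key for each argument. move_arm: Moves the arm, as the interface text tells. Its arguments: {"type":"object","properties":{"moves":{"type":"array"},"claw":{"type":"number"},"force":{"type":"number"}},"required":["moves"]}

```bash
mkdir -p pics
cat > h.py <<'E'
import numpy as np, cv2
from plant import sense, read_camera, hand_in
def shot(n,tag):
    c=read_camera(n); cv2.imwrite(f'pics/{tag}.png',c['image'][:,:,::-1]); np.savez(f'{tag}.npz',**c); return c
def w(c,u,v,z=None):
    K,E=c['K'],c['extrinsics']; 
    d=np.array([(u-K[0,2])/K[0,0],-(v-K[1,2])/K[1,1],-1.])
    R,t=E[:3,:3],E[:3,3]; o=-R.T@t; dw=R.T@d
    s=c['z_map'][int(v),int(u)] if z is None else (z-o[2])/dw[2]
    return o+s*dw
E
python3 - <<'E'
from h import *
for n in('scene','top','wrist'):
    c=shot(n,n+'0'); print(n,c['K'].round(1).tolist(),c['extrinsics'].round(3).tolist(),[k for k in c])
print(sense())
E
```

```text
scene [[535.6, 0.0, 270.1], [0.0, 535.6, 218.1], [0.0, 0.0, 1.0]] [[0.568, 0.823, -0.008, -0.377], [-0.685, 0.478, 0.549, 0.33], [0.456, -0.307, 0.836, -1.76], [0.0, 0.0, 0.0, 1.0]] ['image', 'z_map', 'K', 'extrinsics']
top [[448.7, 0.0, 278.1], [0.0, 448.7, 207.7], [0.0, 0.0, 1.0]] [[0.056, -0.998, -0.003, 0.027], [0.978, 0.054, 0.201, -0.61], [-0.201, -0.014, 0.98, -1.16], [0.0, 0.0, 0.0, 1.0]] ['image', 'z_map', 'K', 'extrinsics']
wrist [[325.2, 0.0, 280.7], [0.0, 325.2, 208.9], [0.0, 0.0, 1.0]] [[0.398, -0.917, -0.001, -0.525], [0.882, 0.383, -0.273, 0.036], [0.25, 0.108, 0.962, -0.379], [0.0, 0.0, 0.0, 1.0]] ['image', 'z_map', 'K', 'extrinsics']
{'time': 0.15, 'joint_pos': array([-1.38440774e+00,  3.13299501e-01,  1.49823624e+00, -1.47712991e-05,
        1.33100958e+00, -2.23397269e-01]), 'qd': array([-0.00066733, -0.00201703, -0.00270027, -0.00138467,  0.00057497,
        0.00182393]), 'effort': array([ 1.16927167e-03, -4.12371111e+01, -2.59797192e+01, -1.83298157e-04,
        3.20646541e-03,  2.89688614e-05]), 'tcp_pos': array([ 0.20911767, -0.48134905,  0.2308877 ]), 'orientation': array([ 0.5910358 ,  0.38804815,  0.59151054, -0.38757013]), 'force': array([ 0.56688512, -0.17519793,  0.03078747]), 'ft_torque': array([ 0.01419386,  0.03553167, -0.01274665]), 'grip_width': 0.08577787292916217}
```

View pics/scene0.png

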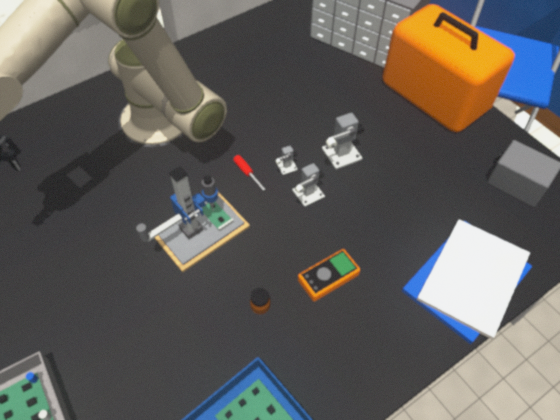

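View pics/top0.png

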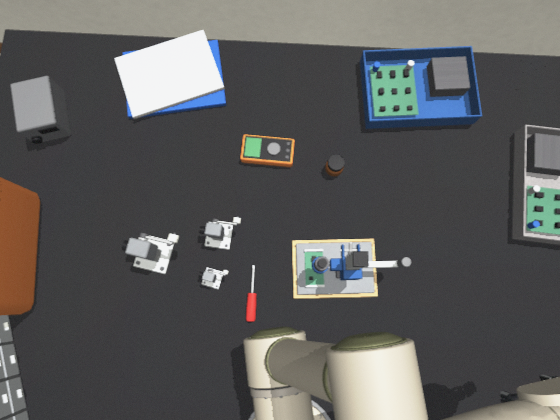

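View pics/wrist0.png

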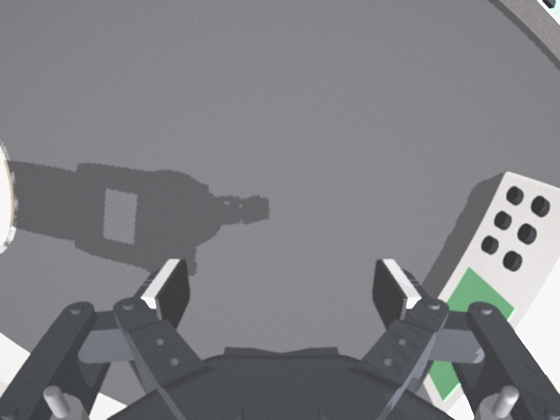

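The scene view has three switches: small (286,160), middle (309,185) and large (342,140). In the top view they are at (213,278), (218,233) and (150,250). The middle-sized one is meant. The grip is at top (405,262) / scene (143,232). I'll confirm with enlarged crops and depth.

Run:
```python
from h import *
a=cv2.imread('pics/top0.png');b=cv2.imread('pics/scene0.png')
r=lambda i,y,x,h,w_: cv2.resize(i[y:y+h,x:x+w_],(400,300),interpolation=cv2.INTER_CUBIC)
o=np.vstack([np.hstack([r(a,200,120,105,140),r(a,215,285,105,140)]),np.hstack([r(b,110,265,90,120),r(b,160,130,105,140)])])
cv2.imwrite('pics/crop1.png',o)
c=dict(np.load('top0.npz'))
for nm,(u,v) in dict(grip=(406,262),arm=(380,264),arm2=(390,264),col=(360,259),rollM=(237,221),boxM=(212,228),rollL=(173,238),boxL=(142,247),rollS=(224,272),boxS=(208,276),jar=(336,162),meter=(268,150),bench=(300,200),drv=(252,310)).items(): print(nm,w(c,u,v).round(4))
```

```text
grip [ 0.469  -0.2561  0.1706]
arm [ 0.4651 -0.2041  0.1218]
arm2 [ 0.4666 -0.2294  0.1212]
col [ 0.4591 -0.1258  0.2819]
rollM [0.5563 0.1648 0.1133]
boxM [0.533  0.2264 0.1226]
rollL [0.4988 0.3177 0.1467]
boxL [0.4709 0.3887 0.1587]
rollS [0.4255 0.1921 0.0803]
boxS [0.4129 0.2327 0.0811]
jar [ 0.7468 -0.0925  0.0601]
meter [0.7766 0.0994 0.0445]
bench [ 6.468e-01  5.000e-04 -1.300e-03]
drv [0.3319 0.116  0.0246]
```

View pics/crop1.png

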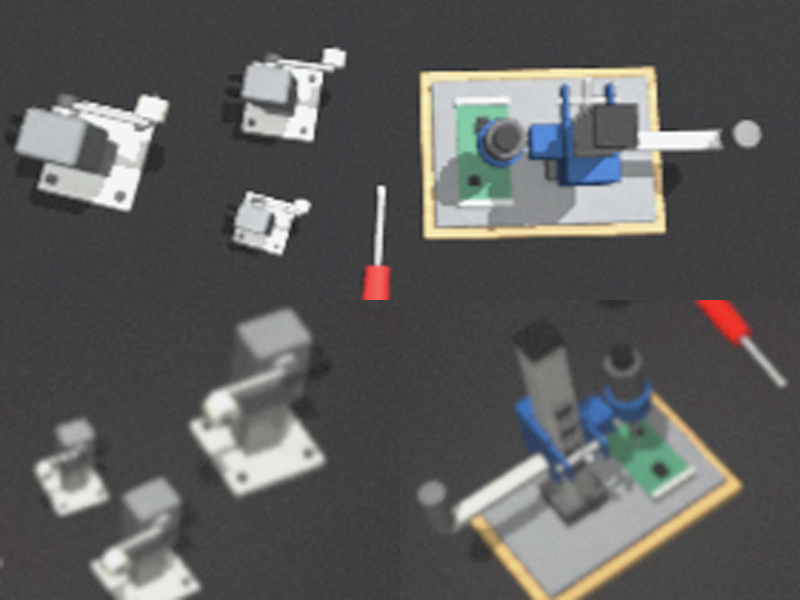

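The crop confirms the middle-sized switch: its box top measures about 0.12 m, against 0.16 for the large and 0.08 for the small. The grip is the disc at the end of the white arm. Next I'll measure both precisely.

```bash
cat >> h.py <<'E'
def cloud(c):
    K,E=c['K'],c['extrinsics']; v,u=np.mgrid[:420,:560]
    d=np.stack([(u-K[0,2])/K[0,0],-(v-K[1,2])/K[1,1],-np.ones(u.shape)],-1)*c['z_map'][...,None]
    return (d-E[:3,3])@E[:3,:3]
E
python3 - <<'E'
from h import *
from scipy.spatial.transform import Rotation as R
q=sense()['orientation']; print(R.from_quat(q[[1,2,3,0]]).as_matrix().round(3))
for n in('top','scene'):
    c=dict(np.load(n+'0.npz')); P=cloud(c); im=c['image'].astype(int)
    E=c['extrinsics'];print(n,'cam',(-E[:3,:3].T@E[:3,3]).round(3))
    def near(x,y,r,z0,z1): return (np.hypot(P[...,0]-x,P[...,1]-y)<r)&(P[...,2]>z0)&(P[...,2]<z1)
    for nm,a in dict(grip=(.469,-.256,.03,.155,.19),griptop=(.469,-.256,.03,.165,.19),arm=(.467,-.215,.025,.11,.135),col=(.459,-.13,.035,.27,.31),roll=(.556,.165,.02,.095,.13),box=(.533,.226,.04,.11,.135),bench=(.65,0,.04,-.02,.02)).items():
        m=near(*a); v,u=np.nonzero(m)
        if not len(u): print(nm,'none');continue
        Q=P[m]; print(nm,len(u),'px',u.mean().round(1),v.mean().round(1),u.min(),u.max(),v.min(),v.max(),'mean',Q.mean(0).round(4),'min',Q.min(0).round(3),'max',Q.max(0).round(3))
        if nm in('box','arm'):
            print(cv2.minAreaRect((Q[:,:2]*1000).astype(np.float32)))
    # plinth edge direction
    hs=cv2.cvtColor(c['image'],cv2.COLOR_RGB2HSV); m=(hs[...,0]>12)&(hs[...,0]<28)&(hs[...,1]>60)&(hs[...,2]>120)&near(.45,-.12,.2,0.01,.06)
    Q=P[m]; print('plinth',len(Q),cv2.minAreaRect((Q[:,:2]*1000).astype(np.float32)),Q[:,2].mean())
E
```

```text
[[-0.     0.917  0.398]
 [ 0.001  0.398 -0.917]
 [-1.     0.    -0.001]]
top cam [0.363 0.044 1.259]
grip 90 px 405.5 261.5 400 411 257 266 mean [ 0.4703 -0.255   0.17  ] min [ 0.459 -0.268  0.155] max [ 0.482 -0.245  0.178]
griptop 80 px 406.0 261.4 401 411 257 266 mean [ 0.4704 -0.2559  0.1713] min [ 0.459 -0.268  0.166] max [ 0.482 -0.245  0.178]
arm 121 px 384.5 263.4 375 394 260 266 mean [ 0.4673 -0.2156  0.1214] min [ 0.46  -0.24   0.116] max [ 0.477 -0.19   0.128]
((467.0739440917969, -215.46771240234375), (15.425107955932617, 48.56747055053711), 6.70180606842041)
col 252 px 360.5 258.5 353 368 251 266 mean [ 0.4602 -0.1269  0.2817] min [ 0.443 -0.144  0.276] max [ 0.477 -0.11   0.286]
roll 66 px 236.0 220.7 230 241 216 224 mean [0.5581 0.1683 0.1067] min [0.549 0.156 0.095] max [0.571 0.183 0.114]
box 209 px 213.6 228.5 205 222 219 235 mean [0.5327 0.223  0.1173] min [0.516 0.202 0.11 ] max [0.559 0.245 0.125]
((537.8153686523438, 223.12322998046875), (42.133785247802734, 43.2327766418457), 86.69862365722656)
bench 593 px 300.2 198.9 287 314 185 212 mean [0.6497 0.     0.0009
[... 722 characters left out ...]
2 169 187 166 182 mean [ 0.4647 -0.1269  0.2794] min [ 0.444 -0.144  0.27 ] max [ 0.481 -0.108  0.286]
roll 61 px 299.8 188.2 296 303 183 193 mean [0.5635 0.1684 0.1047] min [0.549 0.157 0.095] max [0.575 0.185 0.115]
box 154 px 310.4 170.5 302 319 164 180 mean [0.5377 0.2232 0.1158] min [0.516 0.201 0.11 ] max [0.563 0.248 0.123]
((540.8231811523438, 223.60569763183594), (42.42574691772461, 46.59861373901367), 80.33177185058594)
bench 590 px 267.4 260.6 253 282 247 273 mean [ 6.502e-01 -6.000e-04 -5.000e-04] min [ 0.61  -0.039 -0.008] max [0.689 0.04  0.006]
plinth 398 ((471.11383056640625, -100.3594741821289), (147.82369995117188, 230.7140350341797), 5.622915744781494) 0.013323766634050287
```

The grip axis is at about (0.4705, -0.256) with its top at 0.171. The stand yaw is about 4.5°, and three cues agree on it: plinth edge, column offset and arm. The roller centre is at about (0.560, 0.167). First I'll move above the grip, with the jaws opening along the stand's x.

move_arm:
  moves:
    - [[3, 2.5, 1.5, 0, 0, 0.14], [6.5, 5.5, 3, 0, 0, 0.29], [9.8, 8.5, 4, 0, 0, 0.44], [13, 11.3, 5, 0, 0, 0.59], [16.3, 14.1, 5, 0, 0, 0.74], [19.6, 17, 5, 0, 0, 0.89], [22.9, 19.8, 5, 0, 0, 1.04], [26.1, 22.6, 5, 0, 0, 1.18]]
  claw: -0.3

```text
time: 0.95
tcp_pos: [0.4713, -0.2541, 0.2812]
orientation: [0.707, -0.009, 0.707, 0.009]
force: [0.2, -1.0, 0.0]
grip_width: 0.0557
```

move_arm:
  moves:
    - [[0, 0, 0, 0, 0, 0.06], [0, 0, 0, 0, 0, 0.06], [0, 0, 0, 0, 0, 0.06]]

```text
time: 1.25
tcp_pos: [0.4698, -0.2558, 0.2811]
orientation: [0.706, -0.027, 0.707, 0.027]
force: [-0.6, -0.7, -0.2]
grip_width: 0.0557
```

Run:
```python
from h import *
from scipy.spatial.transform import Rotation as R
s=sense();q=s['orientation']; print(s['time'],s['tcp_pos'],s['grip_width'],s['force'],s['joint_pos']);print(R.from_quat(q[[1,2,3,0]]).as_matrix().round(3))
shot('wrist','wrist1');shot('scene','scene1')
a=cv2.imread('pics/wrist1.png');b=cv2.imread('pics/scene1.png')
cv2.imwrite('pics/two1.png',np.vstack([cv2.resize(a,(400,300)),cv2.resize(b[60:300,60:380],(400,300))]))
```

```text
1.25 [ 0.46983595 -0.25582987  0.28112886] 0.05571077480643821 [-0.62184104 -0.67567819 -0.17243171] [-7.17682209e-01  3.04800804e-01  1.37891257e+00 -1.64560023e-04
  1.45828245e+00 -7.94355180e-01]
[[-0.    -0.077  0.997]
 [ 0.     0.997  0.077]
 [-1.     0.    -0.   ]]
```

View pics/two1.png

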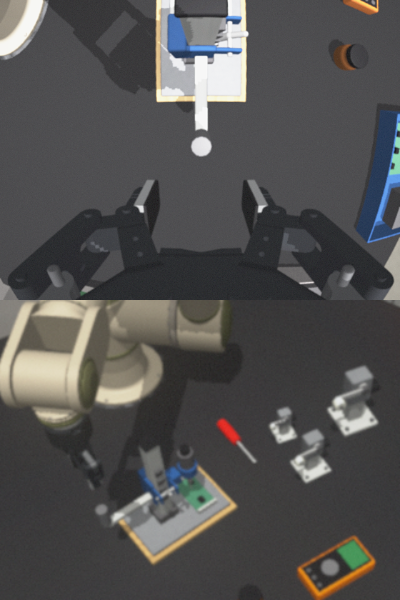

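The wrist view shows the grip at (201,147), centred between the pads at (146) and (253). Fore-aft comes from my triangulation. Descending now.

move_arm:
  moves:
    - [[0, 0, -3, 0, 0, 0], [0, 0, -6, 0, 0, 0], [0, 0, -9, 0, 0, 0], [0, 0, -11.5, 0, 0, 0], [0, 0, -13.5, 0, 0, 0], [0, 0, -14.7, 0, 0, 0], [0, 0, -14.7, 0, 0, 0]]

```text
time: 2.05
tcp_pos: [0.4694, -0.2556, 0.1332]
orientation: [0.706, -0.027, 0.707, 0.028]
force: [0.3, -0.2, 0.3]
grip_width: 0.0555
```

Run:
```python
from h import *
shot('wrist','wrist2');shot('scene','scene2');shot('top','top2')
a=cv2.imread('pics/wrist2.png');b=cv2.imread('pics/scene2.png');t=cv2.imread('pics/top2.png')
cv2.imwrite('pics/two2.png',np.vstack([cv2.resize(a,(400,300)),cv2.resize(b[140:260,80:240],(400,300))]))
```

```text
(no output)
```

View pics/two2.png

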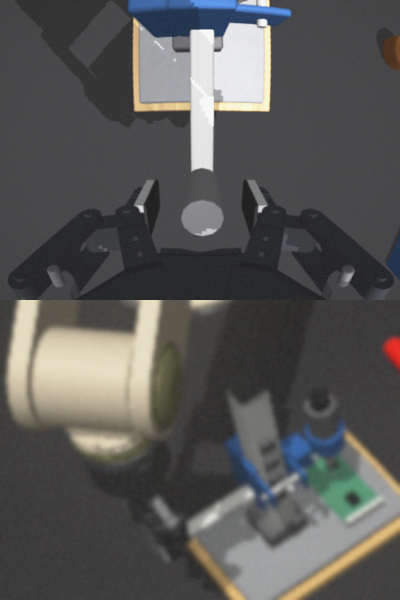

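The grip at (202,215) sits between the pads. Closing.

move_arm:
  moves:
    - [[0, 0, 0, 0, 0, 0], [0, 0, 0, 0, 0, 0], [0, 0, 0, 0, 0, 0], [0, 0, 0, 0, 0, 0], [0, 0, 0, 0, 0, 0]]
  claw: 1
  force: 50

```text
time: 2.7
tcp_pos: [0.4704, -0.2557, 0.1349]
orientation: [0.707, -0.028, 0.706, 0.028]
force: [-0.3, 0.8, 4.9]
grip_width: 0.0232
```

move_arm:
  moves:
    - [[0, 0, 0.5, 0, 0, 0], [0, 0, 1, 0, 0, 0], [0, 0, 1.6, 0, 0, 0], [0, 0, 2.2, 0, 0, 0], [0, 0, 2.8, 0, 0, 0], [0, 0, 3.4, 0, 0, 0], [0, 0, 4, 0, 0, 0], [0, 0, 4.2, 0, 0, 0]]

```text
time: 3.5
tcp_pos: [0.4703, -0.2557, 0.1758]
orientation: [0.707, -0.028, 0.706, 0.028]
force: [5.0, -3.9, -9.7]
grip_width: 0.0225
```

Run:
```python
from h import *
c=shot('top','top3');shot('scene','scene3');P=cloud(c)
for nm,(u,v) in dict(arm=(380,264),arm2=(375,264)).items(): print(nm,w(c,u,v).round(4))
b=cv2.imread('pics/scene3.png');a=cv2.imread('pics/top3.png')
cv2.imwrite('pics/two3.png',np.vstack([cv2.resize(a[210:315,285:425],(400,300)),cv2.resize(b[140:260,80:240],(400,300),interpolation=2)]))
```

```text
arm [ 0.4613 -0.1949  0.1641]
arm2 [ 0.4606 -0.1827  0.1646]
```

View pics/two3.png

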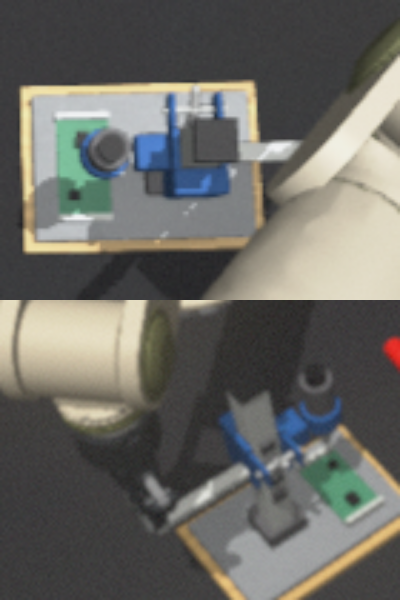

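The aluminium arm rose from 0.121 to 0.164, which is about 42 mm and inside the 35–50 window. Now I'll let the head settle by lowering gently.

move_arm:
  moves:
    - [[0, 0, -0.3, 0, 0, 0], [0, 0, -0.6, 0, 0, 0], [0, 0, -0.9, 0, 0, 0], [0, 0, -1.05, 0, 0, 0], [0, 0, -1.05, 0, 0, 0]]

```text
time: 4.1
tcp_pos: [0.4703, -0.2557, 0.1654]
orientation: [0.707, -0.028, 0.706, 0.028]
force: [3.7, -3.4, -6.9]
grip_width: 0.0229
```

move_arm:
  moves:
    - [[0, 0, -0.05, 0, 0, 0], [0, 0, -0.1, 0, 0, 0], [0, 0, -0.15, 0, 0, 0], [0, 0, -0.15, 0, 0, 0]]

```text
time: 4.5
tcp_pos: [0.4704, -0.2557, 0.165]
orientation: [0.707, -0.028, 0.706, 0.028]
force: [2.4, -0.9, 4.4]
grip_width: 0.0226
```

The force flipped to +4.4 N at 30 mm above the start, so the head is resting on tooth 2. Releasing and rising straight up.

move_arm:
  moves:
    - [[0, 0, 0, 0, 0, 0], [0, 0, 0, 0, 0, 0], [0, 0, 0, 0, 0, 0], [0, 0, 0, 0, 0, 0], [0, 0, 0, 0, 0, 0]]
  claw: -0.3

```text
time: 5.0
tcp_pos: [0.4701, -0.2555, 0.1642]
orientation: [0.706, -0.028, 0.707, 0.028]
force: [-0.1, 0.5, 0.4]
grip_width: 0.0555
```

move_arm:
  moves:
    - [[0, 0, 2, 0, 0, 0], [0, 0, 5, 0, 0, 0], [0, 0, 8, 0, 0, 0], [0, 0, 11, 0, 0, 0], [0, 0, 14, 0, 0, 0], [0, 0, 17, 0, 0, 0], [0, 0, 18, 0, 0, 0], [0, 0, 18, 0, 0, 0]]

```text
time: 5.8
tcp_pos: [0.4703, -0.2557, 0.3449]
orientation: [0.707, -0.028, 0.706, 0.028]
force: [-0.5, -0.0, -0.1]
grip_width: 0.0553
```

Run:
```python
from h import *
c=shot('top','top4');d=shot('scene','scene4')
for c in (c,d):
    P=cloud(c)
    for nm,a in dict(grip=(.469,-.256,.014,.14,.24),arm=(.467,-.215,.02,.10,.18)).items():
        m=(np.hypot(P[...,0]-a[0],P[...,1]-a[1])<a[2])&(P[...,2]>a[3])&(P[...,2]<a[4]); print(nm,m.sum(),P[m].mean(0).round(4) if m.any() else '')
b=cv2.imread('pics/scene4.png');a=cv2.imread('pics/top4.png')
cv2.imwrite('pics/two4.png',np.vstack([cv2.resize(a[210:315,285:425],(400,300)),cv2.resize(b[140:260,110:270],(400,300),interpolation=2)]))
```

```text
grip 32 [ 0.4729 -0.246   0.1677]
arm 98 [ 0.4673 -0.2155  0.1511]
grip 100 [ 0.4751 -0.2566  0.1873]
arm 105 [ 0.4717 -0.2145  0.148 ]
```

View pics/two4.png

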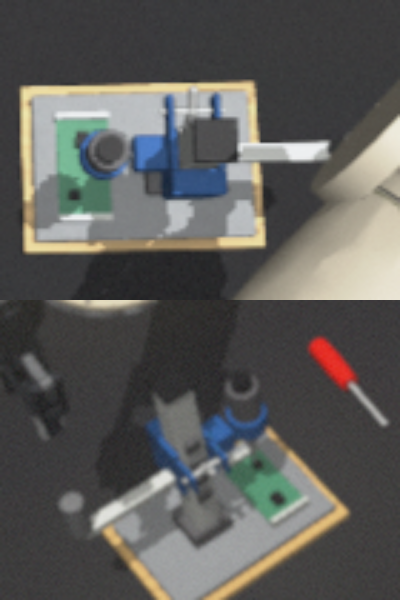

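With the gripper clear, the arm reads 0.151 against 0.121 before, so the head has risen exactly one notch and is holding. Now to the switch, with the fingers shut.

move_arm:
  moves:
    - [[0.5, 2.5, 0, 0, 0, 0], [1.5, 7, 0, 0, 0, 0], [2.5, 11.5, 0, 0, 0, 0], [3.5, 16, 0, 0, 0, 0], [4.5, 20.5, 0, 0, 0, 0], [5.5, 25, 0, 0, 0, 0], [6.5, 29.5, 0, 0, 0, 0], [7.2, 33, 0, 0, 0, 0]]
  claw: 1
  force: 50

```text
time: 6.7
tcp_pos: [0.5419, 0.077, 0.3425]
orientation: [0.705, -0.028, 0.708, 0.029]
force: [0.7, -0.6, -0.5]
grip_width: -0.0002
```

move_arm:
  moves:
    - [[1, 4, -2, 0, 0, 0], [1.8, 9, -5, 0, 0, 0], [1.8, 9, -9, 0, 0, 0], [1.8, 9, -12, 0, 0, 0], [1.8, 9, -14, 0, 0, 0], [1.8, 9, -14, 0, 0, 0], [1.8, 9, -14, 0, 0, 0]]

```text
time: 7.4
tcp_pos: [0.56, 0.1644, 0.2041]
orientation: [0.706, -0.028, 0.707, 0.028]
force: [0.3, 0.8, 0.4]
grip_width: -0.0001
```

Run:
```python
from h import *
c=shot('wrist','wrist5');d=shot('scene','scene5');t=shot('top','top5')
b=cv2.imread('pics/scene5.png');a=cv2.imread('pics/wrist5.png');t=cv2.imread('pics/top5.png')
cv2.imwrite('pics/two5.png',np.vstack([cv2.resize(a,(560,420))[:300,80:480],cv2.resize(b[90:210,230:390],(400,300),interpolation=2)]))
cv2.imwrite('pics/top5c.png',cv2.resize(t[180:300,150:310],(560,420),interpolation=2))
```

```text
(no output)
```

View pics/two5.png

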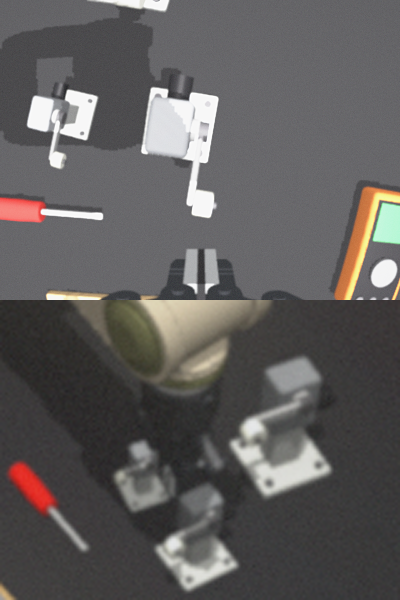

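View pics/wrist5.png

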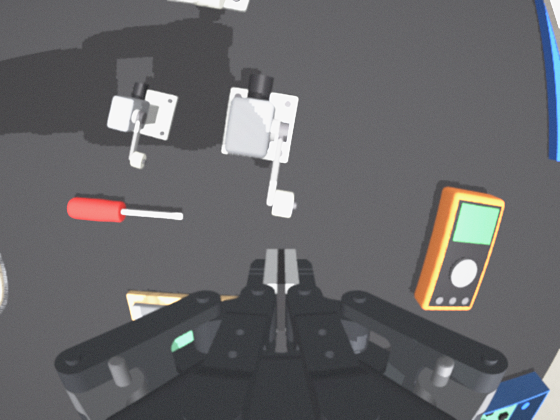

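The wrist view shows the middle switch's roller at (284,204), to the right of its arm at (273,185). I'll cast that ray onto the roller's height.

Run:
```python
from h import *
c=dict(np.load('wrist5.npz'));im=c['image'];K,E=c['K'],c['extrinsics']
cv2.imwrite('pics/w5c.png',cv2.resize(im[80:240,200:360,::-1],(600,600),interpolation=2))
def fw(u,v,z):
    x,y=(u-K[0,2])/K[0,0],(v-K[1,2])/K[1,1]; r=np.hypot(x,y)+1e-9
    d=np.array([x/r*np.sin(r),-y/r*np.sin(r),-np.cos(r)]); R=E[:3,:3];o=-R.T@E[:3,3];dw=R.T@d
    return (o+dw*(z-o[2])/dw[2]).round(4)
print('roller',fw(284,204,.105),fw(274,204,.105),fw(294,204,.105),'arm ends',fw(278,140,.1),fw(271,195,.1), 'fingertip',fw(282,252,.204))
for n in('top0','scene0'):
    t=dict(np.load(n+'.npz')); 
    g=t['image'].min(2)
    P=cloud(t); m=(np.hypot(P[...,0]-.56,P[...,1]-.166)<.03)&(P[...,2]>.085)&(P[...,2]<.13)&(g>200)
    v,u=np.nonzero(m); print(n,len(u),u.mean(),v.mean(),w(t,u.mean(),v.mean(),.105).round(4) if len(u) else '')
```

```text
roller [0.5616 0.1684 0.105 ] [0.5539 0.1678 0.105 ] [0.5692 0.169  0.105 ] arm ends [0.5531 0.2167 0.1   ] [0.551  0.1735 0.1   ] fingertip [0.5594 0.1711 0.204 ]
top0 47 235.0 220.29787234042553 [0.5592 0.171  0.105 ]
scene0 27 298.77777777777777 187.88888888888889 [0.5613 0.1664 0.105 ]
```

View pics/w5c.png

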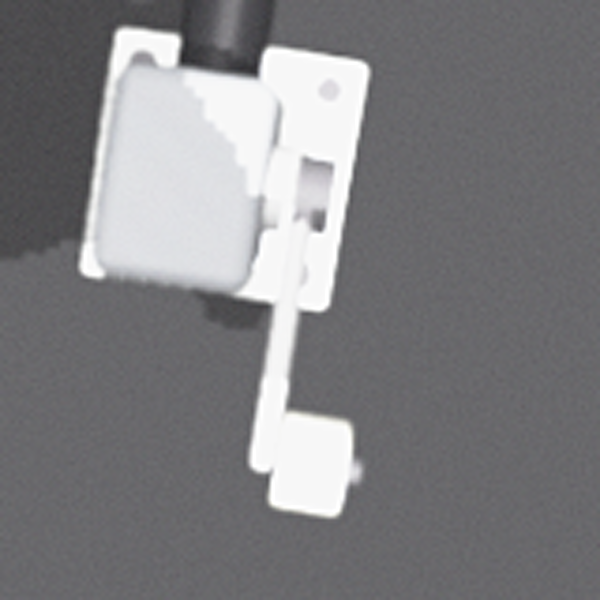

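The rays agree on a roller centre of about (0.5615, 0.168). I'll come down to just above it.

move_arm:
  moves:
    - [[0.2, 0.2, -3, 0, 0, 0], [0.2, 0.2, -6, 0, 0, 0], [0.2, 0.2, -8, 0, 0, 0], [0.2, 0.2, -8.8, 0, 0, 0], [0.2, 0.2, -8.8, 0, 0, 0], [0.2, 0.2, -8.8, 0, 0, 0]]

```text
time: 8.15
tcp_pos: [0.5629, 0.1665, 0.1177]
orientation: [0.707, -0.028, 0.706, 0.028]
force: [1.4, -0.2, 0.1]
grip_width: 0.0001
```

Run:
```python
from h import *
shot('wrist','wrist6');d=shot('scene','scene6')
b=cv2.imread('pics/scene6.png');a=cv2.imread('pics/wrist6.png')
cv2.imwrite('pics/two6.png',np.vstack([cv2.resize(a[120:300,160:400],(400,300)),cv2.resize(b[130:220,250:370],(400,300),interpolation=2)]))
```

```text
(no output)
```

View pics/two6.png

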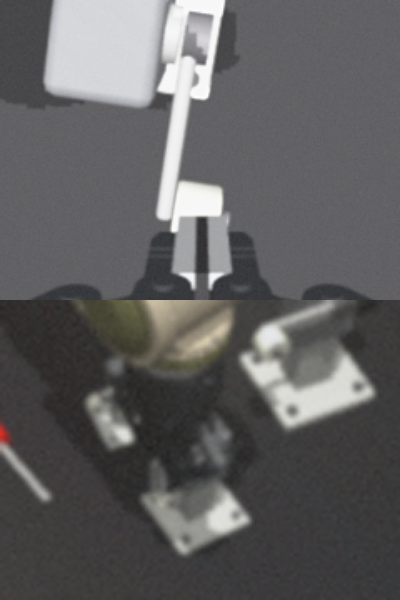

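The fingertips at (200,245) are laterally centred on the roller at (199,205). Pushing down in stages.

move_arm:
  moves:
    - [[0, 0, -0.4, 0, 0, 0], [0, 0, -0.8, 0, 0, 0], [0, 0, -1.2, 0, 0, 0], [0, 0, -1.6, 0, 0, 0], [0, 0, -2, 0, 0, 0], [0, 0, -2, 0, 0, 0]]

```text
time: 8.85
tcp_pos: [0.5622, 0.1664, 0.0959]
orientation: [0.707, -0.028, 0.707, 0.028]
force: [1.6, -0.3, 3.4]
grip_width: -0.0
```

move_arm:
  moves:
    - [[0, 0, -0.3, 0, 0, 0], [0, 0, -0.6, 0, 0, 0], [0, 0, -0.9, 0, 0, 0], [0, 0, -1.1, 0, 0, 0], [0, 0, -1.1, 0, 0, 0]]

```text
time: 9.35
tcp_pos: [0.5623, 0.1664, 0.0851]
orientation: [0.707, -0.028, 0.707, 0.028]
force: [1.9, 0.4, 3.1]
grip_width: 0.0
```

Run:
```python
from h import *
print(sense()['force'],sense()['tcp_pos'])
shot('wrist','wrist7');d=shot('scene','scene7')
print(sense()['force'])
b=cv2.imread('pics/scene7.png');a=cv2.imread('pics/wrist7.png')
cv2.imwrite('pics/two7.png',np.vstack([cv2.resize(a[120:300,160:400],(400,300)),cv2.resize(b[130:220,250:370],(400,300),interpolation=2)]))
```

```text
[1.92053686 0.42438286 3.1055487 ] [0.56225348 0.16639047 0.08514342]
[ 0.50338281 -0.44903303  3.05851148]
```

View pics/two7.png

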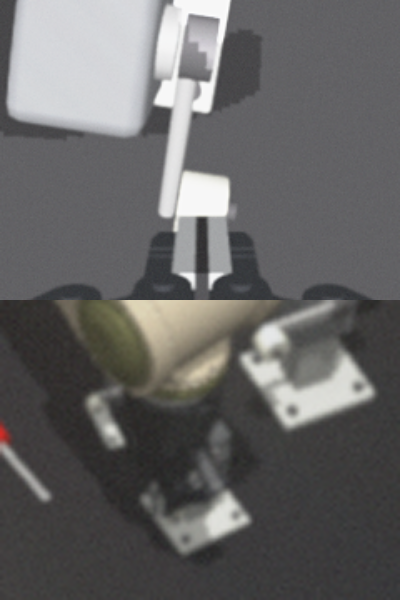

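The tip is at 0.085, so the roller is about 25 mm down, past the 19 mm click. I'll add 2.5 mm for margin (the stop is at 31 mm), then release straight up.

move_arm:
  moves:
    - [[0, 0, -0.15, 0, 0, 0], [0, 0, -0.25, 0, 0, 0], [0, 0, -0.25, 0, 0, 0]]

```text
time: 9.75
tcp_pos: [0.5622, 0.1664, 0.0827]
orientation: [0.707, -0.028, 0.707, 0.028]
force: [1.4, -1.3, 3.6]
grip_width: 0.0003
```

move_arm:
  moves:
    - [[0, 0, 0.5, 0, 0, 0], [0, 0, 1.2, 0, 0, 0], [0, 0, 2, 0, 0, 0], [0, 0, 3, 0, 0, 0], [0, 0, 6, 0, 0, 0], [0, 0, 9, 0, 0, 0], [0, 0, 12, 0, 0, 0], [0, 0, 15, 0, 0, 0]]

```text
time: 10.55
tcp_pos: [0.5614, 0.1665, 0.2343]
orientation: [0.706, -0.028, 0.707, 0.028]
force: [0.6, -0.8, -0.5]
grip_width: -0.0001
```

move_arm:
  moves:
    - [[0, -2, 2, 0, 0, 0], [0, -5, 4, 0, 0, 0], [0, -8, 5, 0, 0, 0], [0, -10, 5, 0, 0, 0], [0, -10, 5, 0, 0, 0]]

```text
time: 11.05
tcp_pos: [0.5618, 0.0646, 0.2832]
orientation: [0.706, -0.027, 0.707, 0.027]
force: [1.0, 1.5, 0.1]
grip_width: 0.0
```

Run:
```python
from h import *
from pathlib import Path
t=shot('top','top8');d=shot('scene','scene8'); print(sense()['time'],sense()['force'])
for n,c in (('top',t),('scene',d)):
    P=cloud(c);P0=cloud(dict(np.load(n+'0.npz')))
    for nm,a in dict(arm=(.467,-.215,.02,.10,.18),roll=(.556,.165,.02,.085,.13),jar=(.75,-.09,.03,.03,.09),meter=(.777,.1,.03,.02,.06),driver=(.33,.116,.05,.012,.05)).items():
        f=lambda P:(lambda m:(int(m.sum()),P[m].mean(0).round(4)))((np.hypot(P[...,0]-a[0],P[...,1]-a[1])<a[2])&(P[...,2]>a[3])&(P[...,2]<a[4]))
        print(n,nm,f(P0),f(P))
b=cv2.imread('pics/scene8.png');a=cv2.imread('pics/top8.png')
cv2.imwrite('pics/two8.png',np.vstack([cv2.resize(a,(400,300)),cv2.resize(b[120:270,120:320],(400,300),interpolation=2)]))
```

```text
11.15 [-0.4547194  -0.00585381  0.53133269]
top arm (95, array([ 0.467 , -0.2153,  0.1215])) (97, array([ 0.4674, -0.2154,  0.1515]))
top roll (66, array([0.5581, 0.1683, 0.1067])) (0, array([nan, nan, nan]))
top jar (280, array([ 0.7434, -0.0914,  0.0558])) (276, array([ 0.7435, -0.0915,  0.056 ]))
top meter (340, array([0.7757, 0.0998, 0.0391])) (146, array([0.7909, 0.0989, 0.04  ]))
top driver (260, array([0.3413, 0.1182, 0.024 ])) (0, array([nan, nan, nan]))
scene arm (103, array([ 0.472 , -0.2146,  0.1184])) (104, array([ 0.4719, -0.215 ,  0.1481]))
scene roll (63, array([0.5637, 0.1684, 0.1043])) (60, array([0.5635, 0.1682, 0.1037]))
scene jar (346, array([ 0.7544, -0.0943,  0.0538])) (336, array([ 0.7541, -0.094 ,  0.0546]))
scene meter (346, array([0.7782, 0.0999, 0.038 ])) (352, array([0.7782, 0.1   , 0.0379]))
scene driver (163, array([0.344 , 0.1178, 0.0215])) (160, array([0.3442, 0.1177, 0.0219]))<stdin>:7: RuntimeWarning: Mean of empty slice.
  ret = um.true_divide(
```

View pics/two8.png

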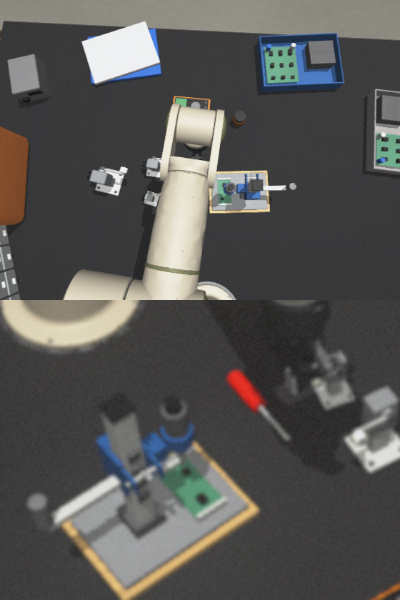

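```bash
python3 -c "
from h import *
print(hand_in())"
```

```text
the job is handed in; nothing more can be done
None
```

I did both steps in the order asked and handed the job in at about 11 s.

**Drill head:** I lifted the head by its grip about 42 mm and lowered it. The vertical force changed sign at 30 mm above the start, which means it came to rest on tooth 2, and I let go. With the gripper away, the arm under the grip measured 0.151 m against 0.121 m at the start (0.148 against 0.118 in the scene camera), so it rose one notch and stayed there. I did not check the pawl's own angle in the images.

**Limit switch:** I pushed the middle-sized switch's roller down about 27 mm with the shut fingers; the click is at 19 mm and the stop at 31 mm. I judged the click from this depth and the force, since I could not observe it directly. The force was 3.1 to 3.6 N, a little under the roughly 4 N I expected at that depth, which I put down to sensor noise. On release the roller came back to its starting height (0.104 m before and after).

**Last checks:** In the scene camera, the jar, meter and screwdriver were all within 1 mm of where they started, and the robot was touching nothing. In the top view the robot hid the roller, the screwdriver and part of the meter, so those were confirmed from the scene camera only.

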